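# Shut the gear guard and hold the index plunger out

### The job

I want to turn the index plate of this dividing fixture. First press the raised hinged guard down over the gear until its spring catch snaps and keeps it shut by itself, and take your hand off it; then grip the knob of the sprung index plunger, pull it straight up as far as it goes, so that its pin is fully clear of the hole in the plate, and hold it there. Finish while still holding the plunger out, with the guard still shut, and leave the loose things lying beside the fixture where they are.

Things in the scene. Friction and masses are not known exactly. Their poses are not given: they have to be found in the camera images.
- fixture: Dividing fixture, fixed: grey base 136x172x15 mm (x -73..63, y -72..100 mm), steel index plate (124 mm across, top at 33 mm, 12 holes) with a gear on it (top 61 mm). Guard flap hinged at its +x side; catch post at its -x side (x -73..-48, 22 mm wide, 71 mm tall); bracket at its +y side (x -17..17, y 44..98, top 62 mm) with the vertical plunger. Origin: on the bench under the plate's centre; z up.
- guard (a joint): Guard hinge, rad: 0 = shut, level; grows as it opens; 0.7 to 1 at the start. Axis = fixture's y through guard_hinge. Aluminium flap 86x76 mm with a 12 mm skirt. A weak spring (under 1 N at the free edge) lifts it; in the free edge's last 10 mm a ball catch resists: 4 to 8 N at the press point, then it snaps past and is kept shut at about 0, its hard stop.
- guard_press (a point): Where to press the guard: on its upper face, on its middle line, 62 mm from the hinge axis and 22 mm from the free edge; 5.5 mm above the hinge axis when shut, i.e. 75.5 mm above the bench. Moves with the guard. x axis: from the free edge to the hinge; z axis: out of the upper face.
- guard_hinge (a point): Fixed point on the guard's hinge axis, at its middle: 44 mm from the fixture's origin along its +x, 70 mm above the bench. Axes as the fixture's.
- plunger (a joint): Lift of the index plunger in m: 0 = pin seated 10 mm deep in its hole in the plate, 0.014 = pulled fully up against its stop. The spring pulls it back down: about 3 N at 0, 7 N at 0.014.
- plunger_knob (a point): Point on the plunger's vertical axis at the height to grip, 95 mm above the bench when seated; moves with it. The knob is an upright black barrel 20 mm across from 80 to 106 mm above the bench, with a collar 27 mm across on top (to 112 mm); below it a 14 mm sleeve (to 77 mm), a nut (to 68 mm) and the bracket (to 62 mm).
- plate_hole (a point): Mouth of the hole in which the pin sits, in the top of the plate, 53 mm from the fixture's origin along its +y, 33 mm above the bench. Fixed.
- bearing: Ball bearing lying flat, 52 mm across, 15 mm high, loose; leave alone. Origin under its centre.
- tape_roll: Roll of tape lying flat, 66 mm across, 19 mm high, loose; leave alone. Origin under its centre.
- feeler: Feeler gauge set lying flat, 22 x 99 x 10 mm, loose; leave alone. Origin under its centre.

How it is judged (in metres and radians):
On the way, in this order (a step that is already met when the one before it is completed fails the run):
1. the guard is shut and kept shut by its catch, untouched, while the plunger is still seated (value of joint guard below 0.04 rad and contact force between each of the fingers, the arm and guard below 0.2 N and value of joint plunger below 0.004 m), for 0.3 s.
2. the plunger is held fully up by the fingers (value of joint plunger above 0.012 m and contact force between the fingers and plunger above 2 N), for 0.5 s.
At the end, for the whole second after the job is handed in: The fingers hold the plunger (more than 2 N of contact) at a lift of more than 12 of its 14 mm, so the pin is at least 2 mm clear of the plate; the guard is shut (below 0.04 rad) with nothing of the robot touching it; the bearing, tape roll and feeler gauge are within 20 mm of where they lay (all of step 2 and value of joint guard below 0.04 rad and contact force between each of the fingers, the arm and guard below 0.2 N and distance of each of bearing, tape_roll, feeler from where it was at the start of the episode below 0.02 m); the arm keeps its last pose, push and grip.
It fails at once if a loose thing beside the fixture is pushed away by more than 20 mm (distance of any of bearing, tape_roll, feeler from where it was at the start of the episode above 0.02 m).
It also fails if it takes over 38 s, if anything falls off the work surface, if the arm or the gripper's body presses on something with over 40 N, if the wrist force passes 120 N, or if a joint passes its speed limit or range.

### The arm

A 6-joint arm with a two-finger parallel gripper is mounted at the origin on a cart in front of the work surface, level with it; the furniture and walls round the work are solid. World frame = base frame: x ahead of the robot, y to its left, z up, the work surface at z = 0. Lengths are in m, angles in degrees, forces in N, time in s.
With the tool pointing down it reaches from about 0.3 to 0.75 m from the base axis. Payload 8.5 kg.
Tool frame: the origin (TCP) lies on the centre line of the jaws, within the pads' length; the fingertips stand 17 mm ahead of it and the grasp point (between the pads) lies 2 mm behind it; z points along the fingers, y is the direction in which the jaws open and shut (so a half turn about z gives the same grasp; the last joint's range is limited). The gripper opens to 85 mm and grips with 20 to 120 N. Pads are 22 mm wide; open, the fingers measure 114 mm over their backs; the gripper's body (76 mm by 85 mm) begins 54 mm behind the grasp point. The pads swing forward as they close: fully open they stand 13 mm farther back than shut.
Start: joints at [50.976, 21.807, 74.336, -0, 83.858, -12.336], TCP at [0.247, 0.491, 0.248] pointing down, gripper open.
Joint ranges: [-178.18, 178.18], [-50.72, 133.34], [12.68, 142.11], [-81.47, 261.47], [9.98, 163.14], [-165.26, 165.26]. Speed limits (degrees/s): [136.94, 136.94, 180, 180, 180, 180].

### API

Orientations are given as a 3x3 rotation matrix whose columns are the frame's x, y, z axes.
In Python, from rig import env, imaging, close_job gives the robot as it stands.
- The arm moves only by the tool step_arm, never from a script. Its argument "steps" is one flat list of numbers, 7 for each row, row after row: the opening, from 0 (shut) to 1 (fully open), then the shift along the tool's x, y, z as a fraction of full scale, then the turn, a rotation vector about the tool's x, y, z as a fraction of full scale. A call has 1 to 10 rows; each row is the pose to reach, as a shift and turn from the pose commanded when the call began, along the tool's axes at that moment; what a row does not reach only later rows make up. Full scale, the value 1, is 0.3 m for a shift and 45 degrees for a turn. A row lasts 1/10 s, in which the tool goes at most 50 mm and 8.59 degrees, less where a joint would pass 70% of its speed; a pose out of reach is approached as far as the arm can. A call with a number of a shift or a turn outside -1 to 1 is refused whole. A call with a gripper value outside its range is refused whole. The fingers move at their own pace and stop on an object; "grip_force" is the grip in N (left out, the last holds). Time passes only in rows, so rows that repeat a pose let the fingers close. It gives the time, the measured TCP pose, the force and the opening at its end, in the units of the state.
- env.observe(): the state, without advancing time (a new reading comes with each control period).
- imaging.get_image(name): name is "scene" or "top"; returns (picture, depth): 480x640x3 uint8, blue, green, red; 480x640 float32, m along the optical axis (not along the pixel's ray), 0 where there is no reading.
- imaging.get_calibration(name): a dict with "camera_matrix" (3x3 intrinsics, pixels), "world_from_camera" (4x4, takes a point from camera to world coordinates). Camera axes: x right, y down, z forward; pixel columns grow to the right and rows downward; lengths in m; the calibration is good to about 2 mm. A picture is of the moment at which its call begins. get_calibration takes no time and is no camera call.
- close_job(): hands the job in, once; it reports no verdict.
Trained networks look in the newest picture that a camera, given by its name, has taken for a name from the list of things; names that differ only in an ending like _2 or _b are one class to them, and where a whole thing is asked for, a point or a joint stands for the part that bears it (a point fixed in the world has none). Each returns a list of dicts, best first, with "score" (0 to 1); they miss things now and then, are a little off and sometimes report something else, mostly with a low value. They report only what shows in the picture. A call takes as long as a camera call.
- imaging.spot_in(camera, target): "pixel" ([column, row] in pixels, amid what is visible of it).
- imaging.regions_of(camera, target): "mask" (480x640 bool, what is visible of it) and "pixel" ([column, row] in pixels, amid what is visible of it).
- imaging.pinpoint(camera, target): "pixel" ([column, row] in pixels: a listed point, or the origin of a listed thing).
The state is a dict: "time_s": time; "q": joint angles; "qvel": joint speeds; "joint_efforts": joint torques, N m; "position": TCP position; "tool_rot": TCP orientation; "ft_force": force on the tool from outside, world axes, zero at the start; "wrist_torque": the same for the moment, N m; "grip_width": finger opening in m.
Only numpy, scipy, OpenCV 4.12 (cv2) and the standard library are available. Lean on these libraries where they do the work, as an engineer would, in place of code of your own. Each camera call takes 0.05 s, during which the arm holds its last target.

## Working session

There is one attempt and no reset: what is moved stays moved. The work goes in short steps, Python scripts to look and compute and a tool call to move; the robot and the scene stay as the last step left them, time stands still between calls to the robot, and variables do not carry over. Pictures are saved under pics/ and viewed, and the job is handed in when it is done.

Besides the shell and the picture viewer there is one more tool, called in YAML: its name, and indented under it one key for each argument. step_arm: Moves the arm, as the interface text tells. Shift numbers are shares of 0.3 m and turn numbers shares of 45 degrees, none past 1 either way. Its arguments: {"type":"object","properties":{"steps":{"type":"array","items":{"type":"number"}},"grip_force":{"type":"number"}},"required":["steps"]}

```bash
mkdir -p pics; cat > h.py <<'E'
import numpy as np, cv2, json
from rig import env, imaging, close_job
def cal(n):
    c=imaging.get_calibration(n); return np.array(c["camera_matrix"]),np.array(c["world_from_camera"])
def world(n,px,d):
    K,T=cal(n); p=np.linalg.inv(K)@np.array([px[0],px[1],1.])*d
    return (T@np.r_[p,1])[:3]
def ray_z(n,px,z):
    K,T=cal(n); v=T[:3,:3]@np.linalg.inv(K)@np.array([px[0],px[1],1.]); o=T[:3,3]
    return o+v*(z-o[2])/v[2]
def proj(n,P):
    K,T=cal(n); p=np.linalg.inv(T)@np.r_[P,1]; q=K@p[:3]; return q[:2]/q[2]
E
python3 - <<'E'
from h import *
np.set_printoptions(precision=4,suppress=True)
for n in("scene","top"):
    im,d=imaging.get_image(n); cv2.imwrite(f"pics/{n}0.png",im); np.save(f"{n}0.npy",d)
    print(n,cal(n)[1])
    for t in("fixture","guard_press","guard_hinge","plunger_knob","plate_hole","bearing","tape_roll","feeler"):
        r=imaging.pinpoint(n,t)
        for x in r[:2]:
            print(t,x["score"],x["pixel"],d[int(x["pixel"][1]),int(x["pixel"][0])])
s=env.observe();print(s["time_s"],s["position"],s["tool_rot"],s["ft_force"],s["grip_width"])
E
```

```text
scene [[ 0.5463 -0.6588  0.5173 -0.2114]
 [-0.8376 -0.4306  0.3361 -0.4461]
 [ 0.0013 -0.6169 -0.787   1.0676]
 [ 0.      0.      0.      1.    ]]
guard_press 0.71 [320.9, 206.2] 1.2501838
guard_hinge 0.72 [335.4, 210.2] 1.4337132
plunger_knob 0.51 [332.3, 214.8] 1.2400975
plunger_knob 0.44 [299.4, 207.2] 1.3054231
plate_hole 0.94 [302.4, 225.4] 1.3546646
bearing 0.52 [233.0, 186.7] 1.4593152
tape_roll 0.72 [454.0, 313.5] 1.2450694
feeler 0.6 [425.4, 360.7] 1.1733967
feeler 0.28 [334.1, 212.9] 1.2642223
top [[-0.0015 -0.9811  0.1936  0.2075]
 [-0.9998 -0.0023 -0.0195 -0.001 ]
 [ 0.0196 -0.1935 -0.9809  1.3321]
 [ 0.      0.      0.      1.    ]]
fixture 0.65 [302.2, 226.6] 1.3017328
guard_hinge 0.87 [305.3, 207.3] 1.2810891
plunger_knob 0.48 [283.0, 217.7] 1.2512599
plunger_knob 0.42 [306.5, 208.2] 1.2708751
plate_hole 0.69 [284.6, 219.6] 1.2545216
bearing 0.66 [204.8, 216.3] 1.3627263
tape_roll 0.77 [426.1, 227.4] 1.3751749
feeler 0.57 [419.9, 274.3] 1.3365867
0.9 [0.247  0.4914 0.2483] [[-0.8934  0.4492 -0.    ]
 [ 0.4492  0.8934 -0.    ]
 [ 0.     -0.     -1.    ]] [-0.1333  0.021   0.6362] 0.08528094813610172
```

```bash
python3 - <<'E'
import cv2
for n in("scene","top"):
    im=cv2.imread(f"pics/{n}0.png")
    cv2.imwrite(f"pics/{n}0c.png",cv2.resize(im[130:290,200:400],(800,640))[:600])
E
```

```text
(no output)
```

View pics/scene0.png

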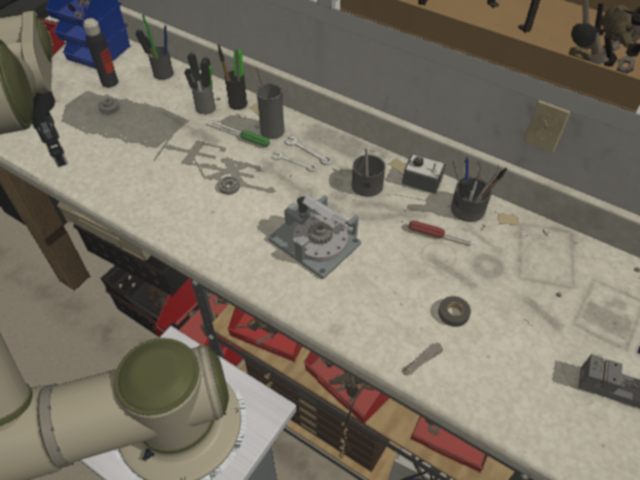

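View pics/top0.png

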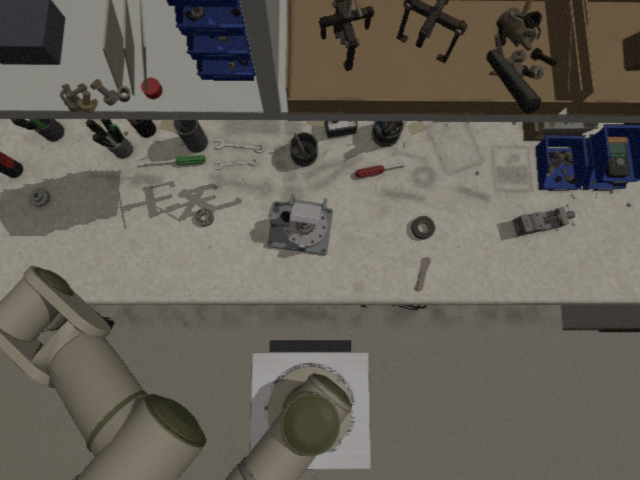

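View pics/top0c.png

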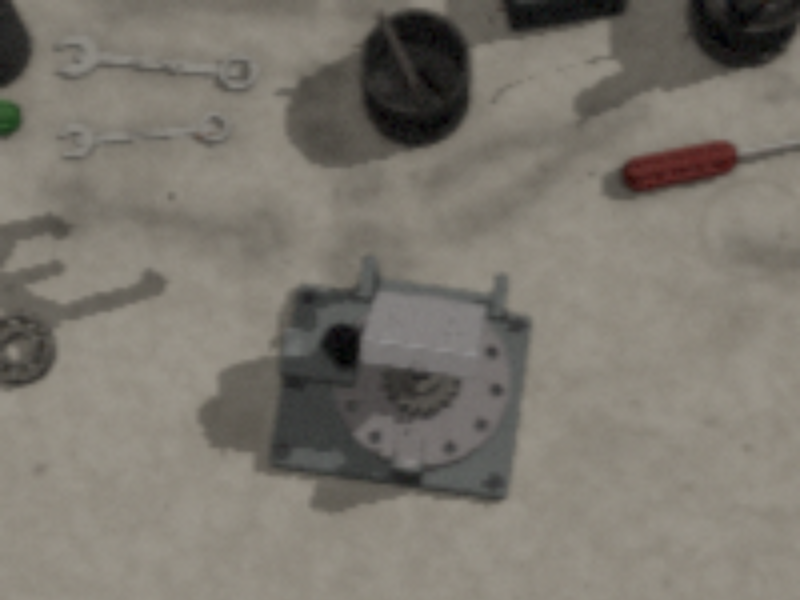

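View pics/scene0c.png

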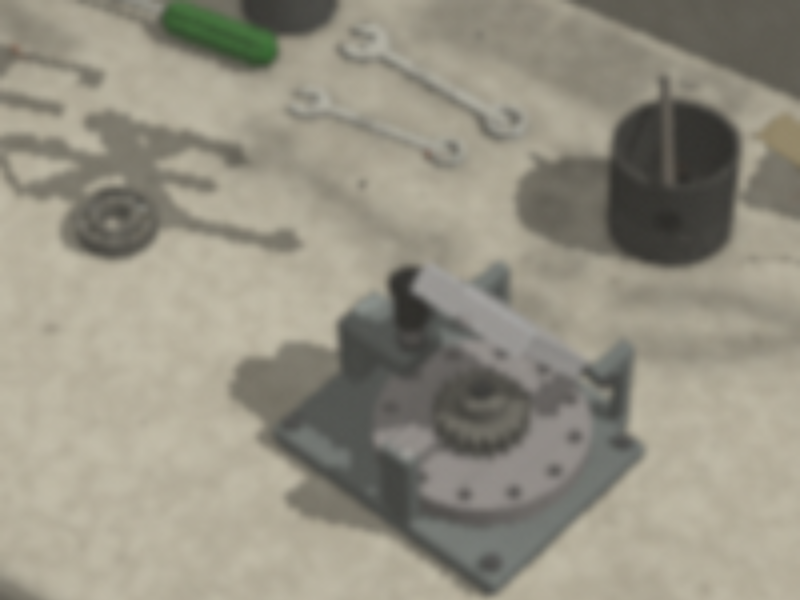

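The fixture is at about pixel (302,227) in the top view, with the hinge on the far side (+x). The plunger knob is on the left (+y), at about (285,216). The raised guard spans about (290–322, 203–223). The loose things are well clear of it. Next I fit its pose from the corners and points.

```bash
python3 - <<'E'
from h import *
from scipy.optimize import least_squares
np.set_printoptions(precision=4,suppress=True)
c=lambda u,v:((u-1.5)/4+200,(v-1.5)/4+130)
obs=[("top",c(300,287),(.063,.100,.015)),("top",c(528,318),(.063,-.072,.015)),("top",c(505,497),(-.073,-.072,.015)),("top",c(273,467),(-.073,.1,.015)),
("scene",c(490,593),(-.073,-.072,.0075)),("scene",c(643,450),(.063,-.072,.015)),("scene",c(275,433),(-.073,.1,.015)),
("top",(302.2,226.6),(0,0,0)),("top",(305.3,207.3),(.044,0,.07)),("top",(284.6,219.6),(0,.053,.033)),("top",(283.0,217.7),(0,.053,.095)),
("scene",(335.4,210.2),(.044,0,.07)),("scene",(302.4,225.4),(0,.053,.033)),("top",c(345,341),(0,.053,.112)),("scene",c(408,275),(0,.053,.112))]
def W(p,m):
    x,y,a=p; return np.array([x+np.cos(a)*m[0]-np.sin(a)*m[1],y+np.sin(a)*m[0]+np.cos(a)*m[1],m[2]])
f=lambda p:np.concatenate([proj(n,W(p,m))-np.array(u) for n,u,m in obs])
r=least_squares(f,[.45,0,-.1],loss="soft_l1")
print(r.x,np.degrees(r.x[2]));print(f(r.x).reshape(-1,2))
for k,m in dict(press=(-.018,0,.0755),knob=(0,.053,.095),hinge=(.044,0,.07)).items(): print(k,W(r.x,m))
# depth-based: base, knob, guard
d=np.load("top0.npy");K,T=cal("top")
v,u=np.mgrid[195:260,262:338]
P=np.array([[world("top",(a,b),d[b,a]) for a in range(262,338)] for b in range(195,260)])
z=P[...,2]
# to fixture frame
x,y,a=r.x;R=np.array([[np.cos(a),np.sin(a)],[-np.sin(a),np.cos(a)]])
L=(P[...,:2]-[x,y])@R.T
print("zmed bench",np.median(z[:3]))
kn=z>.10; print("knob?",[ (L[i,j]*1e3).round().tolist()+[round(z[i,j]*1e3)] for i,j in zip(*np.where(kn))][:40])
b=(z>.009)&(z<.04); q=L[b]; print("base x,y range",np.percentile(q,[1,99],axis=0))
g=(abs(L[...,1])<.03)&(z>.066)&(L[...,0]<.05)
A=np.c_[L[g][:,0],np.ones(g.sum())];print("guard pts",g.sum(),np.linalg.lstsq(A,z[g],rcond=None)[0], L[g].min(0),L[g].max(0))
E
```

```text
[ 0.5009  0.0153 -0.1382] -7.920114105833663
[[-1.8506 -1.2156]
 [ 0.2102 -0.7952]
 [-0.3414  0.6168]
 [-2.5659 -0.2591]
 [ 0.6494  1.1712]
 [ 1.1307 -1.5053]
 [-1.9974 -0.8159]
 [ 1.8458  0.5569]
 [ 0.7301 -1.0091]
 [ 0.71    2.4588]
 [ 1.1543 -0.8422]
 [-2.7151  3.7432]
 [ 0.1379 -1.3694]
 [-2.0572  0.4686]
 [ 0.1555  2.3458]]
press [0.4831 0.0178 0.0755]
knob [0.5083 0.0678 0.095 ]
hinge [0.5445 0.0093 0.07  ]Traceback (most recent call last):
  File "<stdin>", line 18, in <module>
  File "h.py", line 6, in world
    K,T=cal(n); p=np.linalg.inv(K)@np.array([px[0],px[1],1.])*d
        ~~~^^^
  File "h.py", line 4, in cal
    c=imaging.get_calibration(n); return np.array(c["camera_matrix"]),np.array(c["world_from_camera"])
ValueError: time passes only in moves, steps and waits
```

```bash
python3 - <<'E'
s=open('h.py').read().replace('def cal(n):','import functools\n@functools.lru_cache\ndef cal(n):');open('h.py','w').write(s)
E
python3 - <<'E'
from h import *
np.set_printoptions(precision=4,suppress=True)
for n,(u0,u1,v0,v1) in dict(top=(255,345,190,265),scene=(260,370,180,285)).items():
    d=np.load(n+"0.npy");P=np.array([[world(n,(a,b),d[b,a]) for a in range(u0,u1)] for b in range(v0,v1)])
    np.save(n+"P.npy",P);z=P[...,2]
    print(n,"bench",np.median(z[z<.008]), (z>.009).sum())
    for lo,hi in((.01,.02),(.028,.038),(.105,.12)):
        m=(z>lo)&(z<hi); p=P[m][:,:2]; print(lo,len(p),p.mean(0) if len(p) else 0,p.min(0) if len(p) else 0,p.max(0)if len(p) else 0)
    m=(z>.009)&(P[...,0]<.62)
    h=np.zeros((240,240),np.uint8)
    ij=((P[m][:,:2]-[.38,-.12])*1000).astype(int); ok=((ij>=0)&(ij<240)).all(1);ij=ij[ok];zz=z[m][ok]
    for (i,j),q in zip(ij,zz): cv2.circle(h,(239-j,239-i),1,int(min(255,40+q*1600)),-1)
    cv2.imwrite(f"pics/h_{n}.png",cv2.resize(h,(600,600),interpolation=0))
E
```

```text
top bench 0.00018279673898580207 3015
0.01 1055 [0.4888 0.0338] [ 0.4202 -0.0652] [0.6005 0.1203]
0.028 630 [0.4819 0.0084] [ 0.4281 -0.0471] [0.5777 0.1107]
0.105 153 [0.5145 0.0381] [ 0.496  -0.0257] [0.5303 0.0781]
scene bench 0.0014431307204353372 4745
0.01 1340 [0.4846 0.0218] [ 0.4181 -0.0637] [0.7001 0.1233]
0.028 1270 [0.5043 0.0085] [ 0.4281 -0.0471] [0.695 0.112]
0.105 108 [0.5088 0.0386] [ 0.4958 -0.026 ] [0.5282 0.0806]
```

View pics/h_top.png

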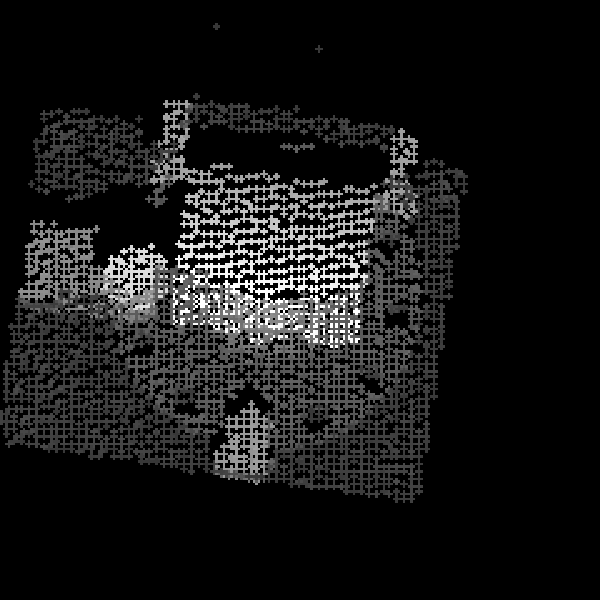

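```bash
python3 - <<'E'
from h import *
from scipy.optimize import minimize
np.set_printoptions(precision=4,suppress=True)
P=np.r_[np.load("topP.npy").reshape(-1,3),np.load("sceneP.npy").reshape(-1,3)]
n1=len(np.load("topP.npy").reshape(-1,3)); src=np.arange(len(P))>=n1
box=(P[:,0]>.38)&(P[:,0]<.61)&(P[:,1]>-.12)&(P[:,1]<.14)
for s in(0,1):
    Q=P[box&(src==s)]
    b=Q[(Q[:,2]>.011)&(Q[:,2]<.018)][:,:2].astype(np.float32)*1000
    print("rect",cv2.minAreaRect(b))
    k=Q[(Q[:,2]>.107)&(Q[:,2]<.118)&(Q[:,1]>.055)]; print("knob top",len(k),k.mean(0),np.ptp(k,0), cv2.minEnclosingCircle(k[:,:2].astype(np.float32)*1000))
    p=Q[(Q[:,2]>.030)&(Q[:,2]<.036)]
    def cost(v):
        x,y,a=v;c,s_=np.cos(a),np.sin(a)
        B=(b/1000-[x,y])@np.array([[c,-s_],[s_,c]])
        ex=np.maximum(0,np.maximum(B[:,0]-.063,-.073-B[:,0]))+np.maximum(0,np.maximum(B[:,1]-.1,-.072-B[:,1]))
        return np.minimum(ex,.004).sum()
    best=min((minimize(cost,[.5+dx,.015+dy,-.12+da],method="Nelder-Mead") for dx in(-.004,.004) for dy in(-.004,.004) for da in(-.03,.03)),key=lambda r:r.fun)
    print(best.x,best.fun)
    x,y,a=best.x;c,s_=np.cos(a),np.sin(a)
    L=(Q[:,:2]-[x,y])@np.array([[c,-s_],[s_,c]])
    g=(abs(L[:,1])<.033)&(Q[:,2]>.07)&(L[:,0]<.04)&(L[:,0]>-.02)
    print("guard",g.sum(),np.percentile(L[g],[1,99],axis=0),Q[g][:,2].max())
    po=(Q[:,2]>.067)&(Q[:,2]<.074)&(L[:,0]<-.04); print("post",po.sum(),L[po].min(0),L[po].max(0))
E
```

```text
rect ((504.5641174316406, 26.957138061523438), (171.29237365722656, 148.9628448486328), 81.69115447998047)
knob top 71 [0.5086 0.0665 0.112 ] [0.0251 0.0215 0.0095] ((509.2694091796875, 65.71927642822266), 13.279683113098145)
[ 0.5025  0.0132 -0.1423] 0.26003179539605875
guard 414 [[-0.0168 -0.0324]
 [ 0.0387  0.0321]] 0.1449866513985385
post 59 [-0.0745 -0.009 ] [-0.0473  0.0108]
rect ((504.11053466796875, 28.40528106689453), (173.4771270751953, 150.0777130126953), 81.31603240966797)
knob top 65 [0.5065 0.069  0.1131] [0.0276 0.0247 0.0097] ((509.96929931640625, 67.70297241210938), 14.203699111938477)
[ 0.5014  0.0144 -0.144 ] 0.12239854520095565
guard 273 [[-0.0167 -0.0322]
 [ 0.0363  0.0321]] 0.1450665791252479
post 85 [-0.0732 -0.0106] [-0.0439  0.0129]
```

step_arm:
  steps: [0, -0.79, -0.5, 0, 0, 0, 0.8, 0, -0.79, -0.5, 0, 0, 0, 0.8, 0, -0.79, -0.5, 0, 0, 0, 0.8, 0, -0.79, -0.5, 0, 0, 0, 0.8, 0, -0.79, -0.5, 0, 0, 0, 0.8, 0, -0.79, -0.5, 0, 0, 0, 0.8, 0, -0.79, -0.5, 0, 0, 0, 0.8]

```text
time_s: 1.6
position: [0.3931, 0.2483, 0.2484]
tool_rot: [[-0.455, 0.891, 0.001], [0.891, 0.455, -0.001], [-0.001, 0.0, -1.0]]
ft_force: [-0.8, 0.4, -0.4]
grip_width: -0.0001
```

```bash
cat >> h.py <<'E'
from scipy.spatial.transform import Rotation as Ro
FX=np.array([.502,.014]);FA=np.radians(-8.2)
def F(x,y,z):
    c,s=np.cos(FA),np.sin(FA); return np.array([FX[0]+c*x-s*y,FX[1]+s*x+c*y,z])
def yawR(a=FA):
    y=np.array([np.cos(a),np.sin(a),0]);z=np.array([0,0,-1.]);return np.c_[np.cross(y,z),y,z]
def cmd(p,R=None):
    s=env.observe();R0=np.array(s["tool_rot"]);R=yawR() if R is None else R
    return R0.T@(p-np.array(s["position"]))/.3, Ro.from_matrix(R0.T@R).as_rotvec(degrees=True)/45
E
python3 - <<'E'
from h import *
np.set_printoptions(precision=4,suppress=True)
s=env.observe();print(s["time_s"],s["position"],s["tool_rot"],s["ft_force"],s["grip_width"])
print(cmd(F(.033,0,.190)))
E
```

```text
1.6 [0.3931 0.2483 0.2484] [[-0.4548  0.8906  0.0006]
 [ 0.8906  0.4548 -0.0005]
 [-0.0007  0.0003 -1.    ]] [-0.8185  0.4113 -0.3943] -6.5864333208257e-05
(array([-0.924 ,  0.0578,  0.1953]), array([0.0006, 0.0008, 0.7833]))
```

step_arm:
  steps: [0, -0.924, 0.058, 0.195, 0, 0, 0.783, 0, -0.924, 0.058, 0.195, 0, 0, 0.783, 0, -0.924, 0.058, 0.195, 0, 0, 0.783, 0, -0.924, 0.058, 0.195, 0, 0, 0.783, 0, -0.924, 0.058, 0.195, 0, 0, 0.783, 0, -0.924, 0.058, 0.195, 0, 0, 0.783, 0, -0.924, 0.058, 0.195, 0, 0, 0.783, 0, -0.924, 0.058, 0.195, 0, 0, 0.783]

```text
time_s: 2.4
position: [0.5339, 0.013, 0.1895]
tool_rot: [[0.138, 0.99, -0.001], [0.99, -0.138, 0.001], [0.0, -0.001, -1.0]]
ft_force: [0.5, 1.6, 0.2]
grip_width: 0.0004
```

```bash
python3 - <<'E'
from h import *
np.set_printoptions(precision=4,suppress=True)
im,d=imaging.get_image("top"); cv2.imwrite("pics/a.png",cv2.resize(im[170:290,230:390],(800,600)))
im,d=imaging.get_image("scene"); cv2.imwrite("pics/b.png",cv2.resize(im[130:280,230:430],(800,600)))
s=env.observe();print(s["time_s"],s["position"],s["tool_rot"],s["ft_force"])
for x,z in((.033,.152),(.028,.1447),(.016,.137),(.004,.123),(-.001,.114),(-.004,.105),(-.0065,.0945)): print(cmd(F(x,0,z)))
E
```

```text
2.5 [0.5336 0.0139 0.1901] [[ 0.1364  0.9907  0.0001]
 [ 0.9907 -0.1364  0.0002]
 [ 0.0002  0.0001 -1.    ]] [-0.0979 -0.2422 -0.5024]
(array([-0.0149,  0.0056,  0.1271]), array([ 0.0001, -0.0003,  0.008 ]))
(array([-0.0148, -0.011 ,  0.1514]), array([ 0.0001, -0.0003,  0.008 ]))
(array([-0.0145, -0.051 ,  0.1771]), array([ 0.0001, -0.0003,  0.008 ]))
(array([-0.0143, -0.091 ,  0.2238]), array([ 0.0001, -0.0003,  0.008 ]))
(array([-0.0142, -0.1077,  0.2538]), array([ 0.0001, -0.0003,  0.008 ]))
(array([-0.0141, -0.1177,  0.2838]), array([ 0.0001, -0.0003,  0.008 ]))
(array([-0.0141, -0.126 ,  0.3188]), array([ 0.0001, -0.0003,  0.008 ]))
```

View pics/a.png

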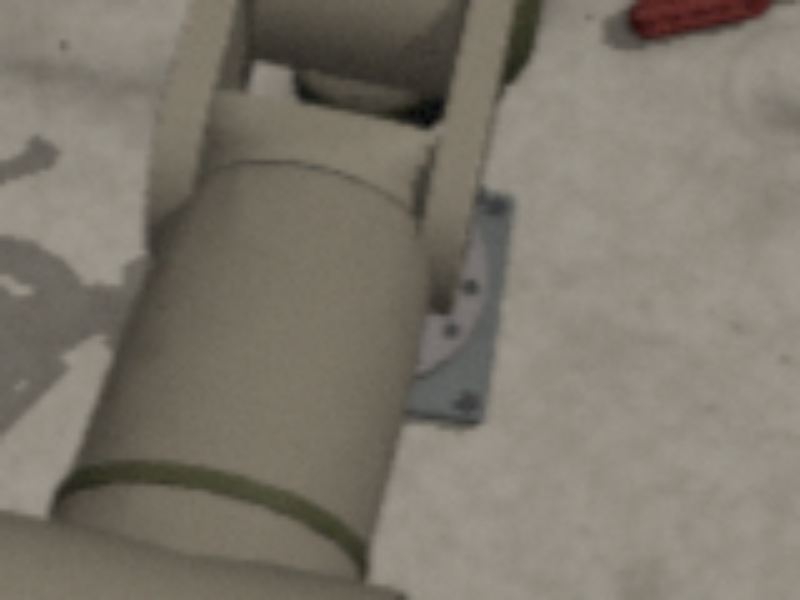

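View pics/b.png

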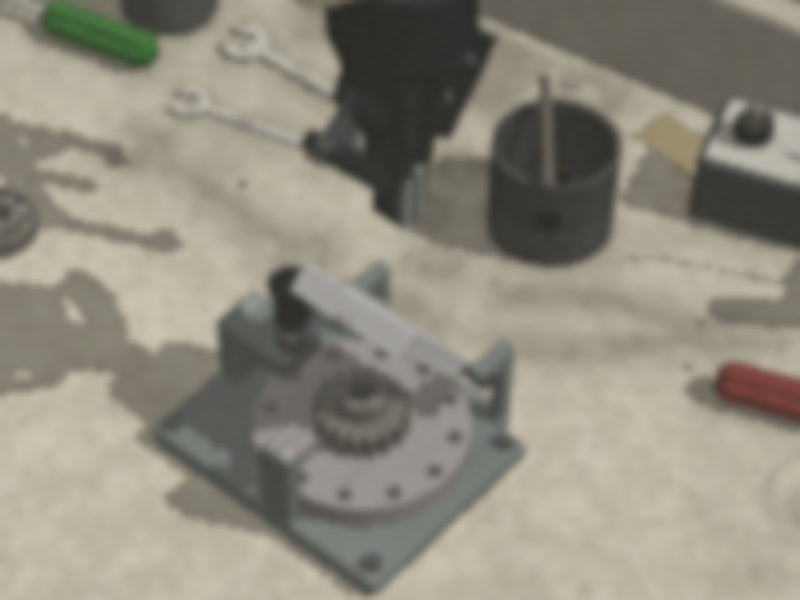

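The scene view shows the fingers (around 400,200) above the flap on its hinge side. Next I sweep down and outward along the flap's arc.

step_arm:
  steps: [0, -0.015, 0.006, 0.09, 0, 0, 0, 0, -0.015, 0, 0.13, 0, 0, 0, 0, -0.015, -0.011, 0.151, 0, 0, 0, 0, -0.015, -0.03, 0.163, 0, 0, 0, 0, -0.015, -0.051, 0.177, 0, 0, 0, 0, -0.015, -0.07, 0.2, 0, 0, 0, 0, -0.015, -0.091, 0.224, 0, 0, 0, 0, -0.015, -0.108, 0.254, 0, 0, 0, 0, -0.015, -0.118, 0.284, 0, 0, 0]

```text
time_s: 3.4
position: [0.4977, 0.0131, 0.104]
tool_rot: [[0.138, 0.99, -0.0], [0.99, -0.138, 0.0], [0.0, -0.0, -1.0]]
ft_force: [-0.6, 0.5, 1.5]
grip_width: 0.0001
```

```bash
python3 - <<'E'
from h import *
np.set_printoptions(precision=4,suppress=True)
im,d=imaging.get_image("scene"); cv2.imwrite("pics/c.png",cv2.resize(im[130:280,230:430],(800,600)))
s=env.observe();print(s["time_s"],s["position"],s["ft_force"])
for x,z in((-.0065,.097),(-.0065,.0925),(-.0065,.0895)): print(cmd(F(x,0,z)))
E
```

```text
3.45 [0.497  0.0133 0.1026] [ 0.2237  0.2887 -0.8864]
(array([ 0.0049, -0.0054,  0.0188]), array([-0.0035, -0.0002,  0.0061]))
(array([ 0.0049, -0.0053,  0.0338]), array([-0.0035, -0.0002,  0.0061]))
(array([ 0.0049, -0.0053,  0.0438]), array([-0.0035, -0.0002,  0.0061]))
```

View pics/c.png

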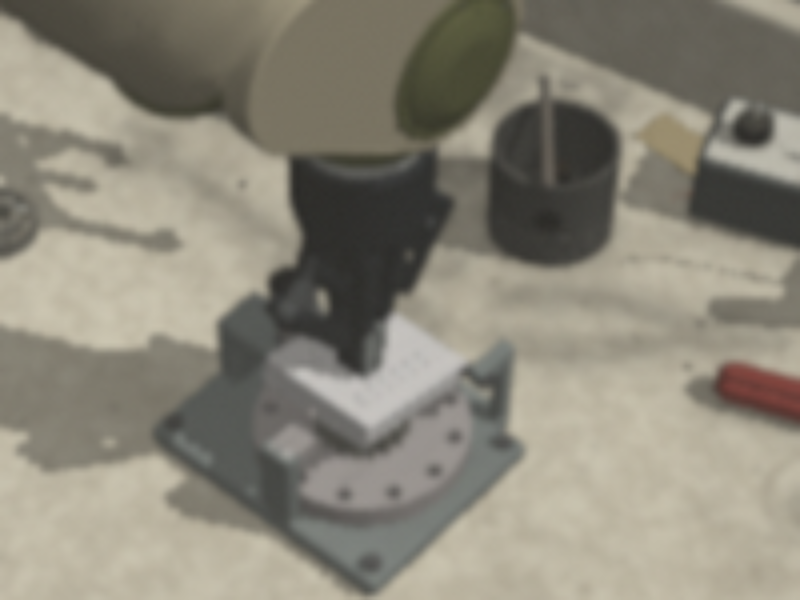

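step_arm:
  steps: [0, 0.005, -0.012, 0.012, 0, 0, 0, 0, 0.005, -0.015, 0.022, 0, 0, 0, 0, 0.005, -0.015, 0.03, 0, 0, 0, 0, 0.005, -0.015, 0.036, 0, 0, 0]

```text
time_s: 3.85
position: [0.4939, 0.0152, 0.0939]
tool_rot: [[0.138, 0.99, -0.0], [0.99, -0.138, -0.0], [-0.0, -0.0, -1.0]]
ft_force: [-1.6, 0.3, 2.3]
grip_width: 0.0001
```

step_arm:
  steps: [0, 0, 0, 0.004, 0, 0, 0, 0, 0, 0, 0.008, 0, 0, 0]

```text
time_s: 4.05
position: [0.4941, 0.0152, 0.0921]
tool_rot: [[0.138, 0.99, 0.0], [0.99, -0.138, -0.0], [-0.0, 0.0, -1.0]]
ft_force: [-6.2, 1.0, 20.6]
grip_width: -0.0002
```

```bash
python3 - <<'E'
from h import *
np.set_printoptions(precision=4,suppress=True)
im,d=imaging.get_image("scene"); cv2.imwrite("pics/d.png",cv2.resize(im[180:270,260:380],(800,600)))
s=env.observe();print(s["time_s"],s["position"],s["ft_force"])
E
```

```text
4.1 [0.494  0.0152 0.0922] [-5.6172 -0.3431 15.4669]
```

View pics/d.png

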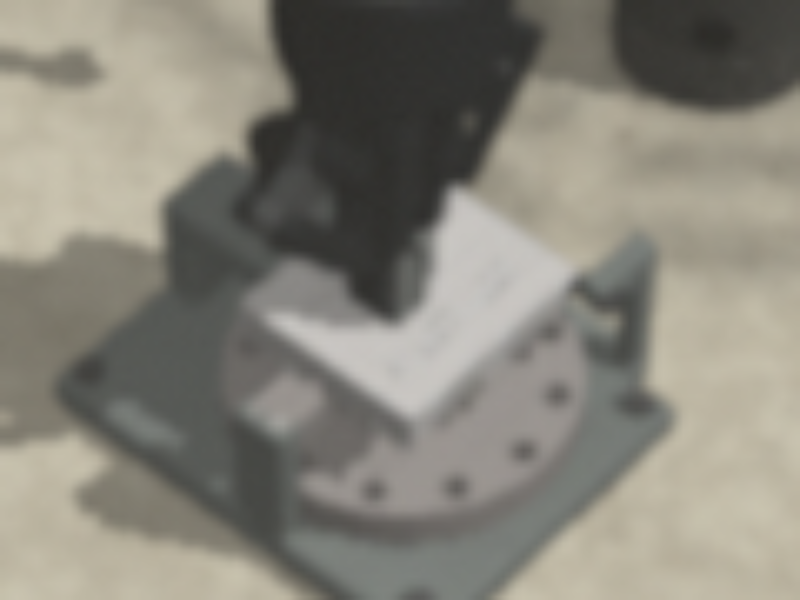

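step_arm:
  steps: [0, 0, 0, -0.1, 0, 0, 0, 0, 0, 0, -0.25, 0, 0, 0, 0, 0, 0, -0.36, 0, 0, 0, 0.5, 0, 0, -0.36, 0, 0, 0, 0.5, 0, 0, -0.36, 0, 0, 0]

```text
time_s: 4.6
position: [0.4941, 0.0152, 0.1993]
tool_rot: [[0.138, 0.99, 0.001], [0.99, -0.138, -0.0], [-0.0, 0.001, -1.0]]
ft_force: [-0.8, -0.3, 0.0]
grip_width: 0.0283
```

```bash
python3 - <<'E'
from h import *
np.set_printoptions(precision=4,suppress=True)
im,d=imaging.get_image("scene"); cv2.imwrite("pics/e.png",cv2.resize(im[170:290,240:400],(800,600)))
P=np.array([[world("scene",(a,b),d[b,a]) for a in range(260,370)] for b in range(180,285)]).reshape(-1,3)
c,s_=np.cos(FA),np.sin(FA);L=(P[:,:2]-FX)@np.array([[c,-s_],[s_,c]])
for lo in np.arange(-.045,.045,.01):
    m=(abs(L[:,1])<.025)&(L[:,0]>lo)&(L[:,0]<lo+.01)&(P[:,2]<.16); print(round(lo,3),m.sum(),np.median(P[m][:,2]) if m.any() else 0)
k=(P[:,2]>.1)&(P[:,2]<.12)&(P[:,1]>.045)&(P[:,1]<.09)&(abs(P[:,0]-.51)<.03);print("knob",k.sum(),P[k].mean(0) if k.any() else 0,np.ptp(P[k],0) if k.any() else 0)
s=env.observe();print(s["time_s"],s["position"],s["ft_force"],s["grip_width"])
print(cmd(F(0,.0545,.15)),cmd(F(0,.0545,.094)))
E
```

```text
-0.045 171 0.066476015232942
-0.035 140 0.07504883777422222
-0.025 87 0.07688059444394302
-0.015 88 0.07688037164448125
-0.005 81 0.07706497160596038
0.005 81 0.07710729110559966
0.015 78 0.076904888372614
0.025 81 0.0772678202417183
0.035 80 0.07661765599082149
knob 107 [0.508  0.0661 0.1114] [0.027 0.026 0.017]
4.65 [0.4937 0.0152 0.1984] [ 0.1295 -0.4601 -0.2833] 0.035939243347135316
(array([0.1814, 0.0291, 0.1615]), array([-0.0019, -0.0002,  0.0062])) (array([0.1814, 0.0294, 0.3481]), array([-0.0019, -0.0002,  0.0062]))
```

View pics/e.png

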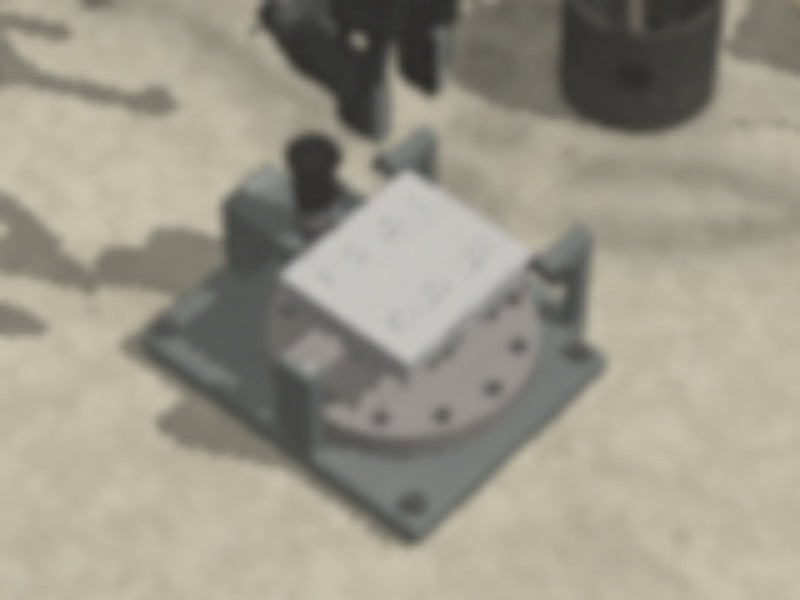

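The guard is level, at 75–77 mm across its whole length, with no hand on it, so the catch is holding it. The knob is in clear view at about (302,203) and agrees with the fitted pose to about 1 mm. Next I move above it.

step_arm:
  steps: [0.55, 0.181, 0.029, 0.1, 0, 0, 0, 0.55, 0.181, 0.029, 0.16, 0, 0, 0, 0.55, 0.181, 0.029, 0.16, 0, 0, 0]

```text
time_s: 4.95
position: [0.5084, 0.069, 0.1475]
tool_rot: [[0.136, 0.991, -0.008], [0.991, -0.136, 0.001], [-0.0, -0.008, -1.0]]
ft_force: [-0.2, -0.7, -0.1]
grip_width: 0.0469
```

```bash
python3 - <<'E'
from h import *
np.set_printoptions(precision=4,suppress=True)
im,d=imaging.get_image("scene"); cv2.imwrite("pics/f.png",cv2.resize(im[170:260,250:370],(800,600)))
P=np.array([[world("scene",(a,b),d[b,a]) for a in range(280,330)] for b in range(185,240)]).reshape(-1,3)
k=(P[:,2]>.084)&(P[:,2]<.104)&(P[:,1]>.045)&(P[:,1]<.09)&(abs(P[:,0]-.51)<.025)
from scipy.optimize import least_squares
q=P[k][:,:2];r=least_squares(lambda c:np.hypot(*(q-c).T)-.010,[.5096,.0665],loss="soft_l1",f_scale=.001);print(k.sum(),r.x,F(0,.053,0))
s=env.observe();print(s["time_s"],s["position"],s["ft_force"],s["grip_width"])
print(cmd(F(0,.0545,.094)))
E
```

```text
47 [0.5098 0.068 ] [0.5096 0.0665 0.    ]
5.0 [0.5092 0.0681 0.1494] [ 0.2386 -0.0709 -0.2696] 0.04668597771542325
(array([-0.0001,  0.003 ,  0.1846]), array([-0.0069,  0.0005,  0.0078]))
```

View pics/f.png

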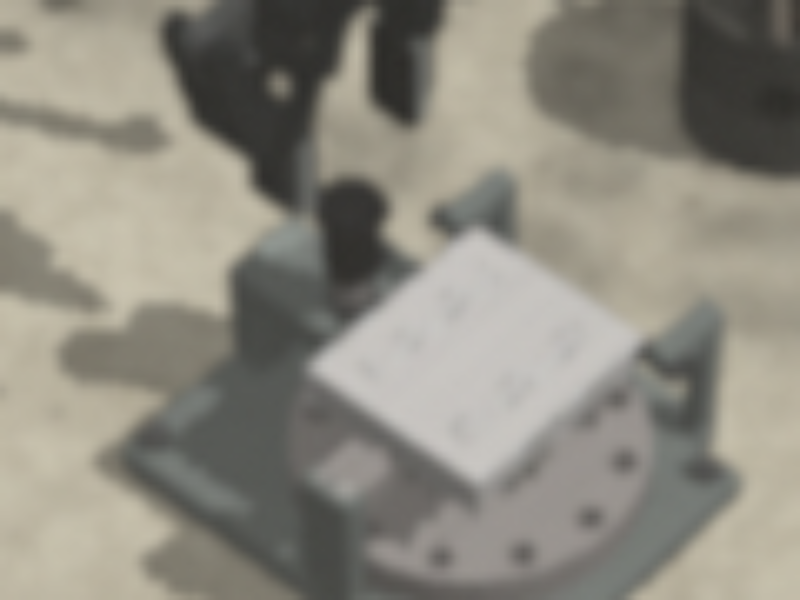

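step_arm:
  steps: [0.55, 0.003, 0.002, 0.06, 0, 0, 0, 0.55, 0.003, 0.002, 0.12, 0, 0, 0, 0.55, 0.003, 0.002, 0.16, 0, 0, 0, 0.55, 0.003, 0.002, 0.184, 0, 0, 0, 0.55, 0.003, 0.002, 0.184, 0, 0, 0]

```text
time_s: 5.5
position: [0.5108, 0.0679, 0.0961]
tool_rot: [[0.139, 0.99, -0.001], [0.99, -0.139, -0.0], [-0.0, -0.001, -1.0]]
ft_force: [0.2, -0.7, 0.0]
grip_width: 0.0472
```

```bash
python3 - <<'E'
from h import *
im,d=imaging.get_image("scene"); cv2.imwrite("pics/g.png",cv2.resize(im[170:260,250:370],(800,600)))
s=env.observe();print(s["time_s"],s["position"],s["ft_force"],s["grip_width"])
E
```

```text
5.55 [0.51110211 0.06801459 0.09665907] [-0.01068066 -0.15901367 -0.42783368] 0.046850483503667044
```

View pics/g.png

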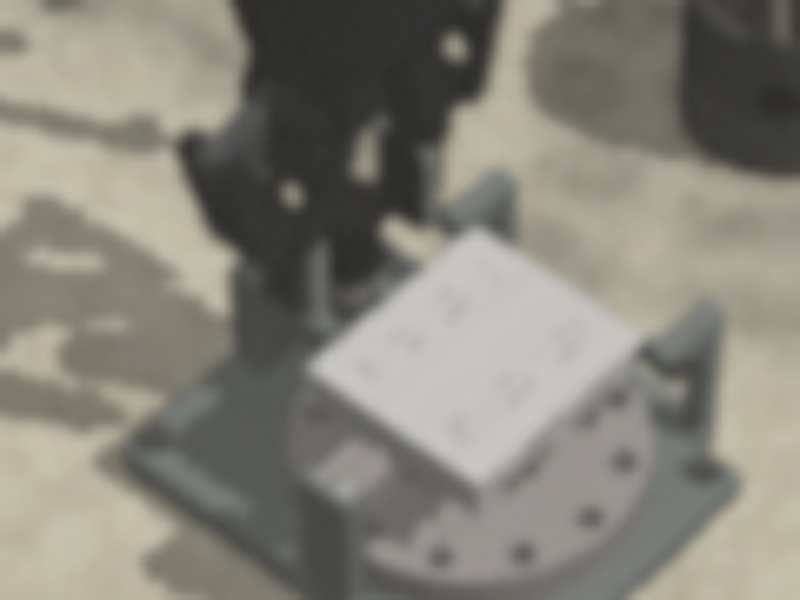

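The jaws are astride the knob, clear of the guard. I go slightly lower and close.

step_arm:
  steps: [0.55, 0, -0.003, 0.006, 0, 0, 0, 0, 0, -0.003, 0.006, 0, 0, 0, 0, 0, -0.003, 0.006, 0, 0, 0, 0, 0, -0.003, 0.006, 0, 0, 0, 0, 0, -0.003, 0.006, 0, 0, 0, 0, 0, -0.003, 0.006, 0, 0, 0]
  grip_force: 60

```text
time_s: 6.15
position: [0.5092, 0.0688, 0.0951]
tool_rot: [[0.137, 0.991, -0.002], [0.991, -0.137, -0.0], [-0.0, -0.002, -1.0]]
ft_force: [-5.3, -0.7, 7.0]
grip_width: 0.0245
```

```bash
python3 - <<'E'
from h import *
im,d=imaging.get_image("scene"); cv2.imwrite("pics/i.png",cv2.resize(im[170:260,250:370],(800,600)))
s=env.observe();print(s["time_s"],s["position"],s["ft_force"],s["wrist_torque"],s["grip_width"])
E
```

```text
6.2 [0.50914692 0.06875091 0.09505721] [-5.7336127   0.41554361  7.12267844] [-0.01012939  0.98121036 -0.04535786] 0.024364412291556448
```

View pics/i.png

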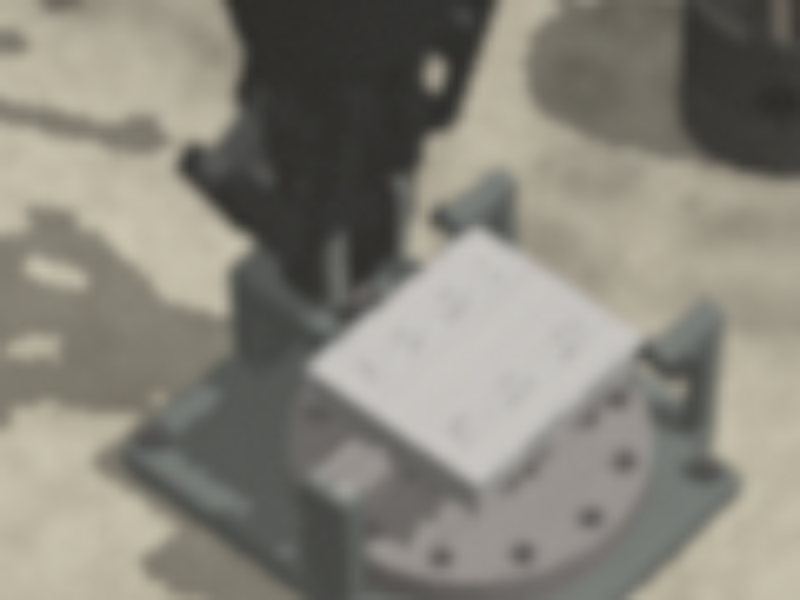

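step_arm:
  steps: [0, 0, 0, 0, 0, 0, 0, 0, 0, 0, 0, 0, 0, 0, 0, 0, 0, 0, 0, 0, 0]

```text
time_s: 6.5
position: [0.5092, 0.0687, 0.0951]
tool_rot: [[0.138, 0.99, -0.002], [0.99, -0.138, -0.0], [-0.0, -0.002, -1.0]]
ft_force: [-6.6, 0.5, 6.7]
grip_width: 0.0246
```

The grip stalls at 24.5 mm, between the 20 mm barrel and the 27 mm collar. I'll test it with a small pull.

step_arm:
  steps: [0, 0, -0.002, -0.006, 0, 0, 0, 0, 0, -0.002, -0.013, 0, 0, 0, 0, 0, -0.002, -0.013, 0, 0, 0]

```text
time_s: 6.8
position: [0.5091, 0.0688, 0.0982]
tool_rot: [[0.138, 0.99, -0.001], [0.99, -0.138, 0.0], [-0.0, -0.001, -1.0]]
ft_force: [-1.2, -0.6, -4.2]
grip_width: 0.0243
```

```bash
python3 - <<'E'
from h import *
im,d=imaging.get_image("scene"); cv2.imwrite("pics/j.png",cv2.resize(im[170:230,270:350],(800,600),interpolation=cv2.INTER_CUBIC))
s=env.observe();print(s["time_s"],s["position"],s["ft_force"],s["wrist_torque"],s["grip_width"])
E
```

```text
6.85 [0.50905291 0.06873838 0.09811248] [-2.51646829 -0.24305295 -5.04042453] [-5.87362204e-02  3.66570363e-01 -2.18597875e-04] 0.024459632777750658
```

View pics/j.png

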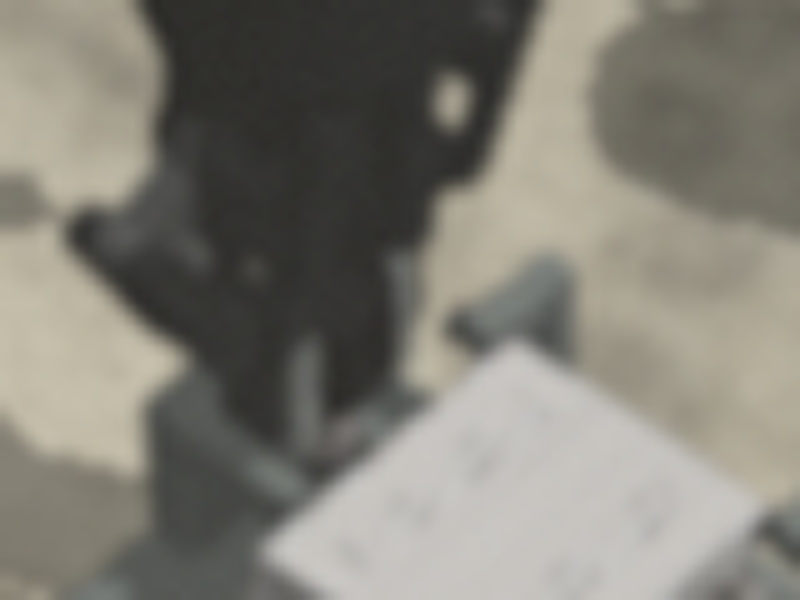

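The force is about −4.5 N for 3 mm of lift, which matches the spring, so the knob is held. I keep pulling with a firmer grip.

step_arm:
  steps: [0, 0, 0, -0.006, 0, 0, 0, 0, 0, 0, -0.012, 0, 0, 0, 0, 0, 0, -0.018, 0, 0, 0, 0, 0, 0, -0.025, 0, 0, 0, 0, 0, 0, -0.03, 0, 0, 0, 0, 0, 0, -0.03, 0, 0, 0]
  grip_force: 90

```text
time_s: 7.45
position: [0.5091, 0.0688, 0.1073]
tool_rot: [[0.138, 0.99, -0.001], [0.99, -0.138, 0.0], [-0.0, -0.001, -1.0]]
ft_force: [-4.2, -0.7, -6.9]
grip_width: 0.0237
```

step_arm:
  steps: [0, 0, 0, -0.005, 0, 0, 0, 0, 0, 0, -0.009, 0, 0, 0, 0, 0, 0, -0.009, 0, 0, 0]

```text
time_s: 7.75
position: [0.5091, 0.0688, 0.1095]
tool_rot: [[0.138, 0.99, -0.001], [0.99, -0.138, 0.0], [-0.0, -0.001, -1.0]]
ft_force: [-2.8, -0.7, -13.6]
grip_width: 0.0231
```

The force rises past the 7 N spring at 14.4 mm, so the plunger is at its stop. I hold and check for creep.

step_arm:
  steps: [0, 0, 0, 0, 0, 0, 0, 0, 0, 0, 0, 0, 0, 0, 0, 0, 0, 0, 0, 0, 0, 0, 0, 0, 0, 0, 0, 0, 0, 0, 0, 0, 0, 0, 0, 0, 0, 0, 0, 0, 0, 0, 0, 0, 0, 0, 0, 0, 0, 0, 0, 0, 0, 0, 0, 0, 0, 0, 0, 0, 0, 0, 0, 0, 0, 0, 0, 0, 0, 0]

```text
time_s: 8.75
position: [0.5091, 0.0688, 0.1097]
tool_rot: [[0.138, 0.99, -0.001], [0.99, -0.138, 0.0], [-0.0, -0.001, -1.0]]
ft_force: [-4.1, -0.7, -25.0]
grip_width: 0.0234
```

```bash
python3 - <<'E'
from h import *
im,d=imaging.get_image("scene"); cv2.imwrite("pics/k.png",cv2.resize(im[170:260,250:370],(800,600),interpolation=cv2.INTER_CUBIC))
P=np.array([[world("scene",(a,b),d[b,a]) for a in range(260,370)] for b in range(180,285)]).reshape(-1,3)
c,s_=np.cos(FA),np.sin(FA);L=(P[:,:2]-FX)@np.array([[c,-s_],[s_,c]])
for lo in (-.035,-.015,.005,.025):
    m=(abs(L[:,1]+.01)<.02)&(L[:,0]>lo)&(L[:,0]<lo+.01)&(P[:,2]<.16); print(round(lo,3),np.median(P[m][:,2]))
s=env.observe();print(s["time_s"],s["position"],s["ft_force"],s["wrist_torque"],s["grip_width"])
E
```

```text
-0.035 0.07360761190292697
-0.015 0.07648189747084544
0.005 0.07696775349518747
0.025 0.07619445396075131
8.8 [0.50910944 0.06876516 0.10965534] [ -4.21037472  -1.76089656 -25.1451199 ] [-0.05352106  0.60999971 -0.06468092] 0.023191916871328395
```

View pics/k.png

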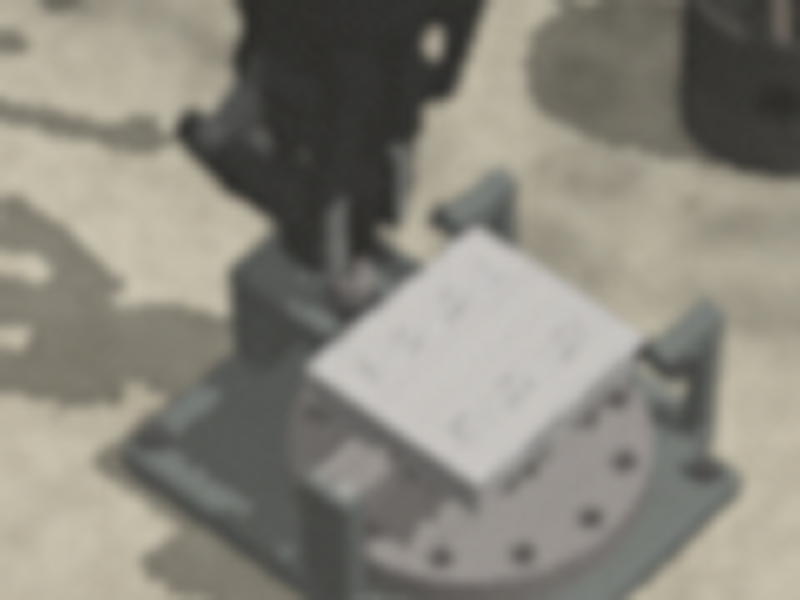

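The plunger is held at its stop, with the exposed sleeve visible near (355,280). The guard is still level. The pull force has crept to 25 N, so I ease the command slightly and check that it settles.

step_arm:
  steps: [0, 0, 0, 0.002, 0, 0, 0, 0, 0, 0, 0.002, 0, 0, 0, 0, 0, 0, 0.002, 0, 0, 0, 0, 0, 0, 0.002, 0, 0, 0, 0, 0, 0, 0.002, 0, 0, 0, 0, 0, 0, 0.002, 0, 0, 0]

```text
time_s: 9.4
position: [0.5092, 0.0687, 0.1096]
tool_rot: [[0.138, 0.99, -0.0], [0.99, -0.138, -0.0], [-0.0, -0.0, -1.0]]
ft_force: [-5.8, -0.6, -20.3]
grip_width: 0.0235
```

step_arm:
  steps: [0, 0, 0, 0, 0, 0, 0, 0, 0, 0, 0, 0, 0, 0, 0, 0, 0, 0, 0, 0, 0, 0, 0, 0, 0, 0, 0, 0, 0, 0, 0, 0, 0, 0, 0, 0, 0, 0, 0, 0, 0, 0, 0, 0, 0, 0, 0, 0, 0, 0, 0, 0, 0, 0, 0, 0]

```text
time_s: 10.2
position: [0.5092, 0.0688, 0.1096]
tool_rot: [[0.138, 0.99, -0.001], [0.99, -0.138, -0.0], [-0.0, -0.001, -1.0]]
ft_force: [-6.2, -0.7, -20.9]
grip_width: 0.0235
```

```bash
python3 - <<'E'
from h import *
im,d=imaging.get_image("scene")
for t in("bearing","tape_roll","feeler"):
    r=imaging.pinpoint("scene",t); print(t,[(x["score"],x["pixel"]) for x in r[:1]])
s=env.observe();print(s["time_s"],s["position"],s["ft_force"],s["grip_width"])
close_job()
E
```

```text
bearing [(0.79, [228.2, 183.7])]
tape_roll [(0.93, [452.2, 313.4])]
feeler [(0.75, [424.8, 361.3])]
10.4 [0.50916082 0.06876164 0.10961627] [ -6.10408167  -0.77614051 -20.38377047] 0.02341431757211633
the job is handed in; nothing more can be done
```

I shut the guard until its catch held it, then pulled the plunger up to its stop. I handed the job in at 10.4 s while still holding it.

- **Guard:** I pressed it down with closed fingers, and the force rose to about 20 N at its stop. With the hand off, the depth picture showed it level at about 75–77 mm. It read the same, with the fingers clear of it in the picture, while the plunger was up.
- **Plunger:** The tool rose 14.5 mm. The pull followed the spring at about 4–7 N, then climbed well past it at the stop. After I eased the pull a little, it held steady at about 20 N for over a second, with no slip.
- **Grip width:** The fingers stalled at 24.5 mm and settled at about 23.4 mm, where I expected 20 mm for the barrel. They may be bearing partly on the collar, or the reading may be off. The grip held under load.
- **Loose things:** The tape roll and feeler gauge were found within 2 pixels of where they started. The bearing's detected point differed by about 6 pixels, with a low first score. I put that down to the network, because the arm never came near it, but I did not measure it again.

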